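Tap the seized tablet-stand rail home

TASK

The steel toe rail in front of the propped tablet case has seized short of its end stops: pick up the wooden mallet and, with light taps or pushes of its head on the two upright toes in turn, never letting one end get more than about 8 mm further along than the other, work the rail back until both toes rest fully against their stops. Strike the toes only with the mallet and go gently (keep below about 20 N, it hits hard once it meets the stops), then stand the mallet upright on the middle of its cork pad again and let go. Leave the other things where they are.

Things in the scene. Friction and masses are not known exactly. Their poses are not given: they have to be found in the camera images.
- mallet_grip (a point): Wooden mallet standing on its head, 94 mm tall, about 250 g. Head: 80 (x) x 36 (y) x 34 mm high; striking faces are its ends at +-40 mm along x, either may be used. Handle on top: flat-sided, 24 (x) x 18 (y) mm, 34 to 94 mm above the sole; grasp it across y. This point: on the handle's axis, 62 mm above the sole and 45 mm above the middle of the striking faces. z up.
- pad_top (a point): Centre of the top of the square cork pad, 120 x 120 x 6 mm, fixed, on which the mallet stands at first and must stand at the end.
- tray: Aluminium tray, fixed, 340 (x) x 400 (y) mm, rim 22 mm high; origin under its centre, x from the robot side to the tablet case, z up. On it: the case (190 wide, 120 mm high) leaning back from x = +15 mm; a cover over the rail's middle (x -65 to +5, y +-50, top 20 mm high); two dark end stops, one behind each toe (front face x = -10, y = +-85, 30 mm high).
- rail: Steel rail, tight on runners along tray x, with an upright toe at each end, 170 mm apart; middle hidden by the cover. Origin midway between the toes' front faces, at z = 0; x as the tray's. Starts 16 to 22 mm short of home. Each end pivots about the other: some 9 N on a toe moves that end as far as pushed, and it stays. Stops are hard. Must not skew over 0.07 rad (12 mm between ends).
- toe_left (a point): Middle of the striking zone on the front (robot-side) face of the left toe (+y end of the rail), 45 mm above the sideboard. The toe is a plate 30 wide, 10 thick, its top 66 mm above the sideboard. Home against its stop, this point is at x = -20 mm in the tray frame; +x of the tray drives it home.
- toe_right (a point): The same for the right toe (-y end of the rail); home at x = -20 mm in the tray frame.
- remote_black: Black TV remote, 165 x 44 x 18 mm, lying in the left part of the tray; bystander; origin under its centre.
- remote_silver: Silver remote, 135 x 36 x 14 mm, lying in the right part of the tray; bystander; origin under its centre.
- coaster: Round white ceramic coaster, 90 mm across, 8 mm thick, front middle of the tray; bystander; origin under its centre.
- bottle: Green glass bottle, empty and capped, 60 mm across, 200 mm tall, in a rear corner of the tray; bystander; origin under its centre.
- bowl: Blue ceramic bowl, 110 mm across, 45 mm high, on the other side of the tray from the pad; bystander; origin under its centre.
Not all that is in view belongs to the job. Of the things that look like the part that bears mallet_grip, the larger one is meant. There is more than one size of the part that bears pad_top; the job needs the larger.

How it is judged:
By the outcome, as a careful person would: the job done as asked, in the order asked, and still so for the second after the job is handed in, with the robot touching nothing.
It also fails if it takes over 72 s, if anything falls off the work surface, if the arm or the gripper's body presses on something with over 40 N, if the wrist force passes 120 N, or if a joint passes its speed limit or range.

ROBOT

A 6-joint arm with a two-finger parallel gripper is mounted at the origin on the work surface. World frame = base frame: x ahead of the robot, y to its left, z up, the work surface at z = 0. Lengths are in m, angles in rad, forces in N, time in s.
With the tool pointing down it reaches from about 0.35 to 0.85 m from the base axis. Payload 8.1 kg.
Tool frame: the origin (TCP) lies on the centre line of the jaws, within the pads' length; the fingertips stand robot.finger_overhang ahead of it and the grasp point (between the pads) lies 5 mm behind it (robot.finger_overhang is the distance from the TCP to the fingertips, in m); z points along the fingers, y is the direction in which the jaws open and shut (so a half turn about z gives the same grasp; the last joint's range is limited). The gripper opens to 93 mm and grips with 3 to 60 N. Pads are 15 mm wide; open, the fingers measure 128 mm over their backs; the gripper's body (75 mm by 188 mm) begins 65 mm behind the grasp point.
Start: joints at [1.256, 0.13, 1.488, -0, 1.523, -0.085], TCP at [0.137, 0.584, 0.233] pointing down, gripper open.
Joint ranges: [-2.96, 2.96], [-0.89, 2.26], [0.02, 2.5], [-1.34, 4.48], [0, 2.73], [-2.66, 2.66]. Speed limits (rad/s): [2.39, 2.39, 2.79, 3.14, 3.14, 3.14].

INTERFACE

Orientations are given as a rotation vector (axis times angle).
In Python, from plant import robot gives the robot as it stands. The module is installed in compiled form; this text tells all that it offers.
- The arm moves only by the tool carry_out, never from a script. Its argument "commands" is a list that holds one entry, the list of rows, each a list of 4 numbers: the shift along the tool's x, y, z in cm, then the turn about the tool's z in degrees. In form: [[[tx, ty, tz, roll], ...]]. A call has 1 to 20 rows; each row shifts and turns the commanded pose from where the row before left it, along the tool's axes as they then stand; what a row does not reach is not made up. A row lasts 1/12 s, in which the tool goes at most 41.7 mm and 7.16 degrees, less where a joint would pass 70% of its speed; a pose out of reach is approached as far as the arm can. A call is refused whole if a number of a shift passes 4.17 or a number of a turn 7.16, either way. A call with a gripper value outside its range is refused whole. "claw" is the finger opening in cm, from 0 to 9.3, set as the call begins (left out, the last holds). The fingers move at their own pace and stop on an object; "grip_force" is the grip in N (left out, the last holds). Time passes only in rows, so rows that do not move let the fingers close. It gives the time, the measured TCP pose, the force and the opening at its end, in the units of the state.
- robot.read_state(): the state, without advancing time (a new reading comes with each control period).
- robot.read_camera(name): name is "scene" or "top"; returns the picture (400x640x3 uint8, red, green, blue); there is no depth.
- robot.camera_params(name): a dict with "mtx" (3x3 intrinsics, pixels), "R" (3x3) and "t" (3): a world point X has camera coordinates R X + t. Camera axes: x right, y down, z forward; pixel columns grow to the right and rows downward; lengths in m; the calibration is good to about 2 mm. A picture is of the moment at which its call begins. camera_params takes no time and is no camera call.
- robot.close_job(): hands the job in, once; it reports no verdict.
The state is a dict: "t": time; "q": joint angles; "dq": joint speeds; "joint_torque": joint torques, N m; "tool_pos": TCP position; "orientation": TCP orientation; "force": force on the tool from outside, world axes, zero at the start; "wrist_torque": the same for the moment, N m; "opening": finger opening in m.
Only numpy, scipy, OpenCV 4.12 (cv2) and the standard library are available. Lean on these libraries where they do the work, as an engineer would, in place of code of your own. Each camera call takes 0.05 s, during which the arm holds its last target.

## Working session

There is one attempt and no reset: what is moved stays moved. The work goes in short steps, Python scripts to look and compute and a tool call to move; the robot and the scene stay as the last step left them, time stands still between calls to the robot, and variables do not carry over. Pictures are saved under pics/ and viewed, and the job is handed in when it is done.

Besides the shell and the picture viewer there is one more tool, called after ">>>" as name([rows], argument=value, ...), one row to a line, values as JSON. carry_out: Moves the arm, as the interface text tells. Its arguments: {"type":"object","properties":{"commands":{"type":"array","items":{"type":"array","items":{"type":"array","items":{"type":"number"}}}},"claw":{"type":"number"},"grip_force":{"type":"number"}},"required":["commands"]}

```bash
mkdir -p pics; python3 - <<'E'
from plant import robot
import cv2,numpy as np
for n in("scene","top"):
    im=robot.read_camera(n); cv2.imwrite(f"pics/{n}0.png",im[:,:,::-1])
    p=robot.camera_params(n); print(n,p["mtx"].tolist(),np.round(p["R"],4).tolist(),np.round(p["t"],4).tolist())
s=robot.read_state();print(s,robot.finger_overhang)
E
```

```text
scene [[361.8136154071158, 0.0, 316.45215248742505], [0.0, 361.8136154071158, 192.11826163464326], [0.0, 0.0, 1.0]] [[-0.2955, 0.9553, -0.012], [0.7507, 0.2244, -0.6214], [-0.5909, -0.1926, -0.7834]] [0.2434, -0.3583, 1.2918]
top [[378.0501371700664, 0.0, 320.90915357739135], [0.0, 378.0501371700664, 196.30515879462922], [0.0, 0.0, 1.0]] [[-0.0307, -0.9995, -0.0058], [-0.9981, 0.0309, -0.0541], [0.0542, 0.0041, -0.9985]] [-0.0673, 0.5554, 1.1322]
{'t': 0.1, 'q': array([ 1.25558095e+00,  1.31063046e-01,  1.48915696e+00, -9.19391620e-06,
        1.52299606e+00, -8.54167691e-02]), 'dq': array([ 8.55037608e-05, -7.68316392e-04, -2.70386095e-03, -4.98281073e-04,
       -7.54164281e-04,  9.83632235e-04]), 'joint_torque': array([ 1.71880283e-04, -5.61343431e+01, -4.93097341e+01,  7.69439293e-02,
        2.91838520e-02, -3.82168162e-05]), 'tool_pos': array([0.13651017, 0.58376942, 0.23171319]), 'orientation': array([-3.60136287e-01, -3.12056518e+00,  2.50167779e-03]), 'force': array([-0.01326517,  0.05541139, -0.0037487 ]), 'wrist_torque': array([-0.00056311,  0.00827171,  0.0454407 ]), 'opening': 0.09309541403721715} 0.014
```

View pics/scene0.png

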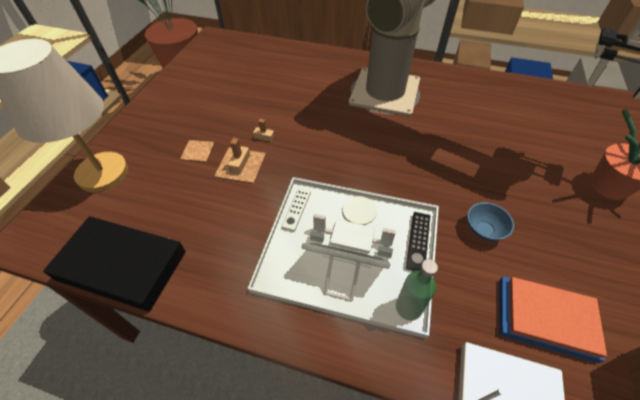

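View pics/top0.png

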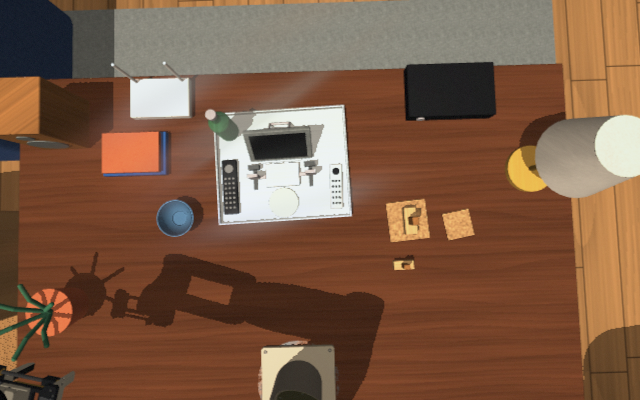

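The overview shows the tray around top-view (285,165).
- **Mallet candidates in the top view:** the large one at (411,219) on the large pad at (408,220), and a small one at (403,265).
- **Pad candidates:** the large one at (408,220), and a small one at (458,224).

By the description I choose the larger of each, and I'll check them in close crops.

```bash
python3 - <<'E'
import cv2,numpy as np
t=cv2.imread("pics/top0.png");s=cv2.imread("pics/scene0.png")
a=cv2.resize(t[190:280,375:485],None,fx=7,fy=6.5,interpolation=cv2.INTER_CUBIC)
cv2.imwrite("pics/c_mal_top.png",cv2.resize(t[190:275,380:480],(800,600)[::1] and (700,595),interpolation=cv2.INTER_CUBIC))
cv2.imwrite("pics/c_mal_sc.png",cv2.resize(s[110:190,175:285],(770,560),interpolation=cv2.INTER_CUBIC))
cv2.imwrite("pics/c_tray_top.png",cv2.resize(t[98:228,208:358],(690,598),interpolation=cv2.INTER_CUBIC))
cv2.imwrite("pics/c_tray_sc.png",cv2.resize(s[175:335,245:445],(740,592),interpolation=cv2.INTER_CUBIC))
E
```

```text
(no output)
```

View pics/c_mal_top.png

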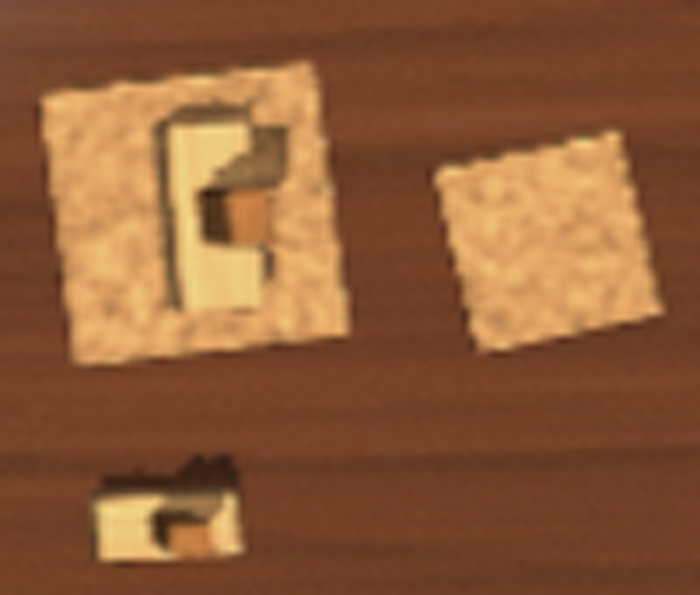

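View pics/c_mal_sc.png

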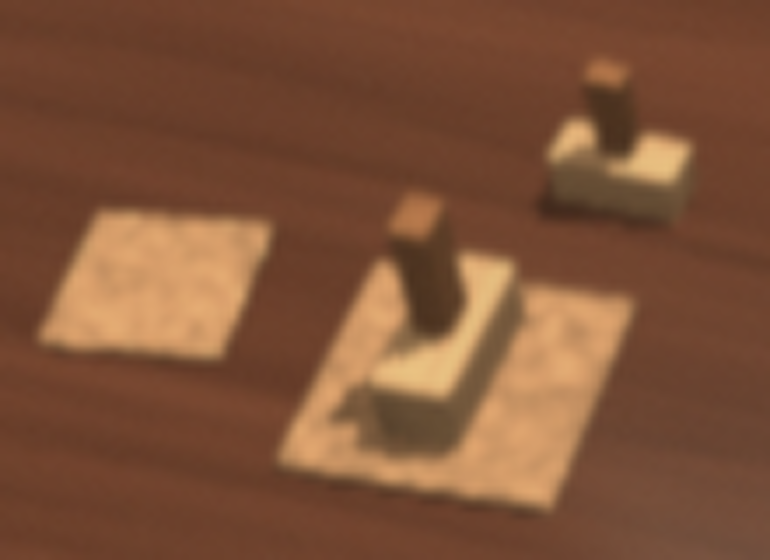

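View pics/c_tray_top.png

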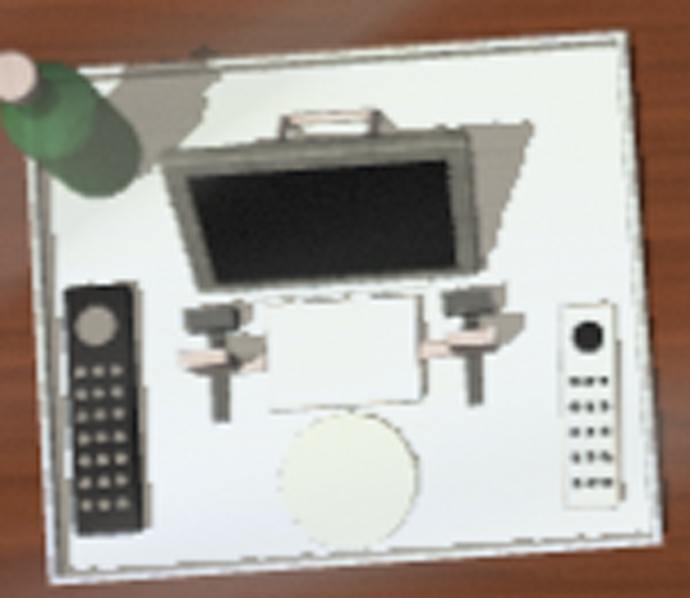

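View pics/c_tray_sc.png

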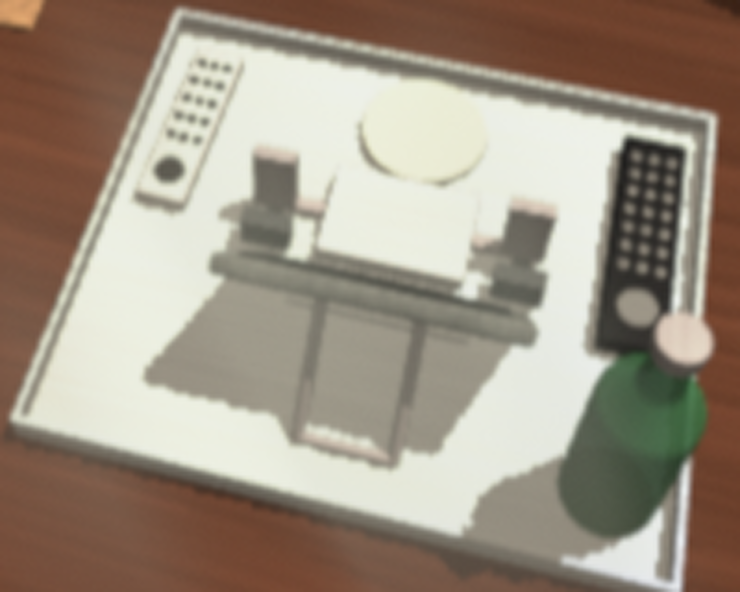

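The crops confirm the choice: the large mallet stands on the large pad, with its head along the image vertical. Both toes and both dark stops are visible. Next I measure.

```bash
cat > h.py <<'E'
import numpy as np,cv2
from plant import robot
P={n:robot.camera_params(n) for n in("scene","top")}
def ray(n,uv,z):
    p=P[n];R=np.array(p["R"]);t=np.array(p["t"]);c=-R.T@t
    d=R.T@np.linalg.inv(p["mtx"])@np.array([uv[0],uv[1],1.])
    return c+d*(z-c[2])/d[2]
def proj(n,X):
    p=P[n];x=p["mtx"]@(np.array(p["R"])@np.array(X)+np.array(p["t"]));return x[:2]/x[2]
def tri(u1,u2):
    A=[];b=[]
    for n,u in(("scene",u1),("top",u2)):
        M=np.array(P[n]["mtx"])@np.c_[np.array(P[n]["R"]),np.array(P[n]["t"])]
        for k in(0,1):
            r=u[k]*M[2]-M[k];A.append(r[:3]);b.append(-r[3])
    return np.linalg.lstsq(np.array(A),np.array(b),rcond=None)[0]
E
python3 - <<'E'
from h import *
t=cv2.imread("pics/top0.png")
hsv=cv2.cvtColor(t,cv2.COLOR_BGR2HSV)
# tray outline: low saturation bright
def quad(pts,z):  # per-edge robust: minAreaRect of world-projected contour
    w=np.array([ray("top",p,z)[:2] for p in pts],np.float32)*1000
    return cv2.minAreaRect(w)
m=((hsv[...,1]<60)&(hsv[...,2]>150)).astype(np.uint8)*255
m[:95]=0;m[235:]=0;m[:,:200]=0;m[:,365:]=0
cs,_=cv2.findContours(m,cv2.RETR_EXTERNAL,cv2.CHAIN_APPROX_NONE)
c=max(cs,key=cv2.contourArea);h=cv2.convexHull(c)[:,0]
print("tray",cv2.boundingRect(c),quad(h,.022)); print(cv2.approxPolyDP(cv2.convexHull(c),3,True)[:,0].tolist())
# cork pad
print("colors", t[200,390],t[235,420],t[222,411],t[210,408],t[222,460])
m=((hsv[...,2]>160)&(hsv[...,1]>60)).astype(np.uint8)*255
m[:195]=0;m[250:]=0;m[:,:380]=0;m[:,435:]=0
cs,_=cv2.findContours(m,cv2.RETR_EXTERNAL,cv2.CHAIN_APPROX_NONE)
c=max(cs,key=cv2.contourArea);h=cv2.convexHull(c)[:,0]
print("pad",cv2.boundingRect(c),quad(h,.006))
E
```

```text
tray (213, 105, 139, 120) ((654.1134643554688, 32.97593688964844), (342.5788879394531, 403.0704040527344), 2.13716721534729)
[[343, 105], [350, 216], [218, 224], [213, 132], [225, 113]]
colors [ 41  66 115] [113 186 237] [30 54 85] [125 201 237] [ 89 144 199]
pad (386, 199, 44, 43) ((472.8617858886719, -345.19842529296875), (118.53068542480469, 120.90843963623047), 4.939200401306152)
```

```bash
python3 - <<'E'
from h import *
T=lambda x,y:((x+.5)/7-.5+380,(y+.5)/7-.5+190)
S=lambda x,y:((x+.5)/7-.5+175,(y+.5)/7-.5+110)
print("handle top",ray("top",T(250,216),.1),ray("scene",S(418,214),.1),tri(S(418,214),T(250,216)))
c=[ray("top",T(*p),.040) for p in((168,120),(250,120),(265,310),(182,310))]
for p in c:print(p.round(4))
print("mean",np.mean(c,0))
c2=[ray("scene",S(*p),.040) for p in((372,385),(445,395),(518,265))]
for p in c2:print(p.round(4))
print("end-mid far", (c2[0]+c2[1])/2, (c2[0]+c2[2])/2)
# tray items: top crop scale 4.6, origin 208,98
K=lambda x,y:((x+.5)/4.6-.5+208,(y+.5)/4.6-.5+98)
L=lambda x,y:((x+.5)/3.7-.5+245,(y+.5)/3.7-.5+175)
th=np.radians(2.14);o=np.array([.6541,.033])
def tr(X):
    d=X[:2]-o;return np.round(1000*np.array([np.cos(th)*d[0]+np.sin(th)*d[1],-np.sin(th)*d[0]+np.cos(th)*d[1]]),1)
# toe tops z=.066
for nm,a in(("L",[(178,367),(178,352),(228,349)]),("R",[(445,352),(497,343),(497,328)])):
    for p in a: X=ray("top",K(*p),.066);print(nm,"toe top",p,X.round(4),tr(X))
for nm,a in(("L",[(512,197),(558,203),(555,218),(510,212)]),("R",[(255,146),(299,152),(298,163),(254,158)])):
    for p in a: X=ray("scene",L(*p),.066);print(nm,"sc toe",p,X.round(4),tr(X))
# stops top z=.03 front edges
for p in((185,331),(240,328),(443,316),(503,311)):
    X=ray("top",K(*p),.03);print("stop",p,X.round(4),tr(X))
E
```

```text
handle top [ 0.47274773 -0.34633956  0.1       ] [ 0.47183679 -0.34561916  0.1       ] [ 0.4725551  -0.34573147  0.10064734]
[ 0.5133 -0.3281  0.04  ]
[ 0.5122 -0.3627  0.04  ]
[ 0.4321 -0.3655  0.04  ]
[ 0.4331 -0.3306  0.04  ]
mean [ 0.47265939 -0.34669809  0.04      ]
[ 0.5137 -0.3588  0.04  ]
[ 0.5102 -0.3281  0.04  ]
[ 0.4334 -0.33    0.04  ]
end-mid far [ 0.51194409 -0.34345779  0.04      ] [ 0.47351906 -0.34441761  0.04      ]
L toe top (178, 367) [0.6121 0.1307 0.066 ] [-38.4  99.2]
L toe top (178, 352) [0.6216 0.1305 0.066 ] [-28.8  98.6]
L toe top (228, 349) [0.6225 0.0988 0.066 ] [-29.1  66.9]
R toe top (445, 352) [ 0.6163 -0.0385  0.066 ] [-40.4 -70. ]
R toe top (497, 343) [ 0.621  -0.0715  0.066 ] [ -37.  -103.2]
R toe top (497, 328) [ 0.6305 -0.0718  0.066 ] [ -27.5 -103.8]
L sc toe (512, 197) [0.6146 0.1013 0.066 ] [-36.9  69.7]
L sc toe (558, 203) [0.6106 0.1301 0.066 ] [-39.8  98.7]
L sc toe (555, 218) [0.6223 0.1302 0.066 ] [-28.1  98.3]
L sc toe (510, 212) [0.6261 0.1021 0.066 ] [-25.4  70.1]
R sc toe (255, 146) [ 0.624  -0.0684  0.066 ] [ -33.9 -100.2]
R sc toe (299, 152) [ 0.6202 -0.0392  0.066 ] [-36.5 -70.9]
R sc toe (298, 163) [ 0.6288 -0.0374  0.066 ] [-27.9 -69.4]
R sc toe (254, 158) [ 0.6333 -0.0661  0.066 ] [-24.5 -98.3]
stop (185, 331) [0.6396 0.1328 0.03  ] [-10.8 100.3]
stop (240, 328) [0.6404 0.0968 0.03  ] [-11.3  64.3]
stop (443, 316) [ 0.6441 -0.0362  0.03  ] [-12.6 -68.7]
stop (503, 311) [ 0.6462 -0.0755  0.03  ] [ -12.  -108.1]
```

```bash
cat >> h.py <<'E'
from scipy.spatial.transform import Rotation as Ro
def delta(target,yawdeg_y=None,pos=None):
    s=robot.read_state();R=Ro.from_rotvec(s["orientation"]).as_matrix()
    a=np.degrees(np.arctan2(R[1,1],R[0,1]))
    p=s["tool_pos"] if pos is None else np.array(pos)
    roll=0
    if yawdeg_y is not None: roll=-(yawdeg_y-a)
    R2=R@Ro.from_rotvec([0,0,np.radians(roll)]).as_matrix()
    print("t %.2f pos"%s["t"],s["tool_pos"].round(4),"yaw_y %.2f"%a,"roll needed %.2f"%roll,"after roll cm",(R2.T@(np.array(target)-p)*100).round(2),"F",s["force"].round(2),"tz dir",R[:,2].round(4))
E
python3 - <<'E'
from h import *
delta([.48,.25,.26],91.9)
delta([.4725,-.346,.20],91.9,[.48,.25,.26])
E
```

```text
t 0.10 pos [0.1365 0.5838 0.2317] yaw_y 76.83 roll needed -15.07 after roll cm [-33.22 -34.5   -2.79] F [-0.01  0.06 -0.  ] tz dir [-5.0e-04 -1.5e-03 -1.0e+00]
t 0.10 pos [0.1365 0.5838 0.2317] yaw_y 76.83 roll needed -15.07 after roll cm [  2.72 -59.53   6.09] F [-0.01  0.06 -0.  ] tz dir [-5.0e-04 -1.5e-03 -1.0e+00]
```

>>> carry_out([
  [[0, 0, 0, -5], [0, 0, 0, -5], [0, 0, 0, -5.1], [-2.8, -2.9, -0.25, 0], [-2.8, -2.9, -0.25, 0], [-2.8, -2.9, -0.25, 0], [-2.8, -2.9, -0.25, 0], [-2.8, -2.9, -0.25, 0], [-2.8, -2.9, -0.25, 0], [-2.8, -2.9, -0.25, 0], [-2.8, -2.9, -0.25, 0], [-2.8, -2.9, -0.25, 0], [-2.8, -2.9, -0.25, 0], [-2.8, -2.9, -0.25, 0], [-2.4, -2.6, 0, 0]],
], claw=9.3)

```text
t: 1.35
tool_pos: [0.4816, 0.2486, 0.2604]
orientation: [-0.052, 3.141, -0.0]
force: [0.7, 0.6, 0.1]
opening: 0.0929
```

>>> carry_out([
  [[0.2, -4, 0.4, 0], [0.2, -4, 0.4, 0], [0.2, -4, 0.4, 0], [0.2, -4, 0.4, 0], [0.2, -4, 0.4, 0], [0.2, -4, 0.4, 0], [0.2, -4, 0.4, 0], [0.2, -4, 0.4, 0], [0.2, -4, 0.4, 0], [0.2, -4, 0.4, 0], [0.2, -4, 0.4, 0], [0.2, -4, 0.4, 0], [0.2, -4, 0.4, 0], [0.2, -4, 0.4, 0], [0, -3.5, 0.4, 0], [0, 0, 0, 0], [0, 0, 0, 0]],
])

```text
t: 2.77
tool_pos: [0.4711, -0.3463, 0.1986]
orientation: [0.048, -3.139, -0.003]
force: [-1.4, -0.4, 0.6]
opening: 0.0929
```

```bash
python3 - <<'E'
from h import *
delta([.4725,-.346,.110],91.9)
delta([.4725,-.346,.063],91.9)
E
```

```text
t 2.77 pos [ 0.4711 -0.3463  0.1986] yaw_y 91.76 roll needed -0.14 after roll cm [-0.15  0.01  8.86] F [-1.4  -0.38  0.55] tz dir [-0.0019  0.0018 -1.    ]
t 2.77 pos [ 0.4711 -0.3463  0.1986] yaw_y 91.76 roll needed -0.14 after roll cm [-0.16 -0.   13.56] F [-1.4  -0.38  0.55] tz dir [-0.0019  0.0018 -1.    ]
```

>>> carry_out([
  [[-0.1, 0, 2.5, 0], [0, 0, 2.5, 0], [0, 0, 2.5, 0], [0, 0, 2, 0], [0, 0, 2, 0], [0, 0, 1.5, 0], [0, 0, 0.55, 0], [0, 0, 0, 0], [0, 0, 0, 0]],
])

```text
t: 3.52
tool_pos: [0.4736, -0.3444, 0.0653]
orientation: [-0.054, 3.141, -0.0]
force: [-0.2, 0.2, 1.2]
opening: 0.0931
```

```bash
python3 - <<'E'
from h import *
delta([.4725,-.346,.063],91.9)
t=robot.read_camera("top");s=robot.read_camera("scene")
a=cv2.resize(t[185:275,380:470],(540,540),interpolation=2);b=cv2.resize(s[90:190,190:290],(540,540),interpolation=2)
cv2.imwrite("pics/g1.png",cv2.resize(np.hstack([a,b])[:,:,::-1],(800,400)))
E
```

```text
t 3.52 pos [ 0.4736 -0.3444  0.0653] yaw_y 91.98 roll needed 0.08 after roll cm [ 0.11 -0.16  0.23] F [-0.15  0.22  1.17] tz dir [ 3.e-04 -1.e-04 -1.e+00]
```

View pics/g1.png

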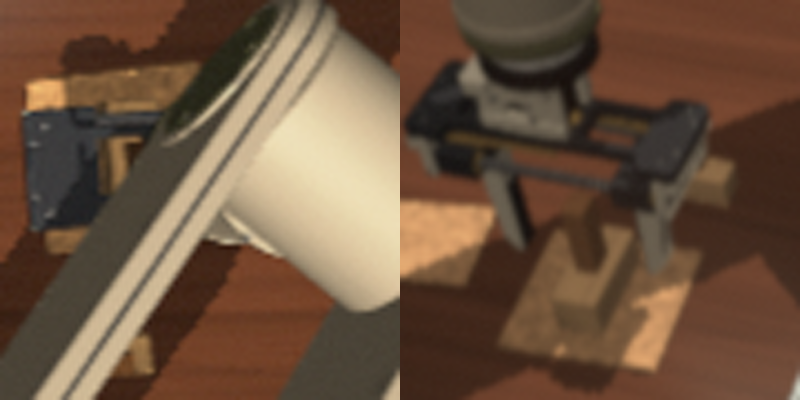

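The picture shows the handle between the open fingers, with the head below their tips. I'll make a small correction and close.

>>> carry_out([
  [[0.1, -0.15, 0.2, 0], [0, 0, 0, 0]],
])

```text
t: 3.78
tool_pos: [0.4726, -0.3471, 0.0636]
orientation: [-0.053, 3.14, -0.002]
force: [0.1, -0.9, -0.2]
opening: 0.0929
```

>>> carry_out([
  [[0, 0, 0, 0], [0, 0, 0, 0], [0, 0, 0, 0], [0, 0, 0, 0], [0, 0, 0, 0], [0, 0, 0, 0], [0, 0, 0, 0], [0, 0, 0, 0], [0, 0, 0, 0], [0, 0, 0, 0]],
], claw=0, grip_force=60)

```text
t: 4.62
tool_pos: [0.4723, -0.3465, 0.0626]
orientation: [-0.053, 3.141, -0.0]
force: [-0.7, -0.9, 0.4]
opening: 0.0308
```

```bash
python3 - <<'E'
from h import *
delta([.4725,-.346,.063],91.9); print(robot.read_state()["opening"])
E
```

```text
t 4.62 pos [ 0.4723 -0.3465  0.0626] yaw_y 91.94 roll needed 0.04 after roll cm [-0.03  0.05 -0.04] F [-0.74 -0.95  0.44] tz dir [ 0. -0. -1.]
0.03084901099480124
```

>>> carry_out([
  [[0, 0, 0, 0], [0, 0, 0, 0], [0, 0, 0, 0], [0, 0, 0, 0], [0, 0, 0, 0]],
])

```text
t: 5.03
tool_pos: [0.4722, -0.3465, 0.0626]
orientation: [0.053, -3.141, 0.0]
force: [0.7, 0.6, 0.2]
opening: 0.0178
```

>>> carry_out([
  [[0, 0, -0.5, 0], [0, 0, -1, 0], [0, 0, -2, 0], [0, 0, -2, 0], [0, 0, -1.5, 0], [0, 0, -0.5, 0], [0, 0, 0, 0], [0, 0, 0, 0], [0, 0, 0, 0]],
])

```text
t: 5.78
tool_pos: [0.4716, -0.3459, 0.1363]
orientation: [0.053, -3.14, -0.002]
force: [0.4, 0.3, -2.5]
opening: 0.0177
```

```bash
python3 - <<'E'
from h import *
delta([.50,-.09,.138],92.1); delta([.50,-.09,.138],92.1)
print(robot.read_state()["opening"])
s=robot.read_camera("scene")
cv2.imwrite("pics/g2.png",cv2.resize(s[80:200,180:300],(600,600),interpolation=2)[:,:,::-1])
E
```

```text
t 5.78 pos [ 0.4716 -0.3459  0.1363] yaw_y 91.93 roll needed -0.17 after roll cm [-3.78 25.47 -0.14] F [ 0.45  0.33 -2.48] tz dir [-0.0016  0.0014 -1.    ]
t 5.78 pos [ 0.4716 -0.3459  0.1363] yaw_y 91.93 roll needed -0.17 after roll cm [-3.78 25.47 -0.14] F [ 0.45  0.33 -2.48] tz dir [-0.0016  0.0014 -1.    ]
0.017657873761046015
```

View pics/g2.png

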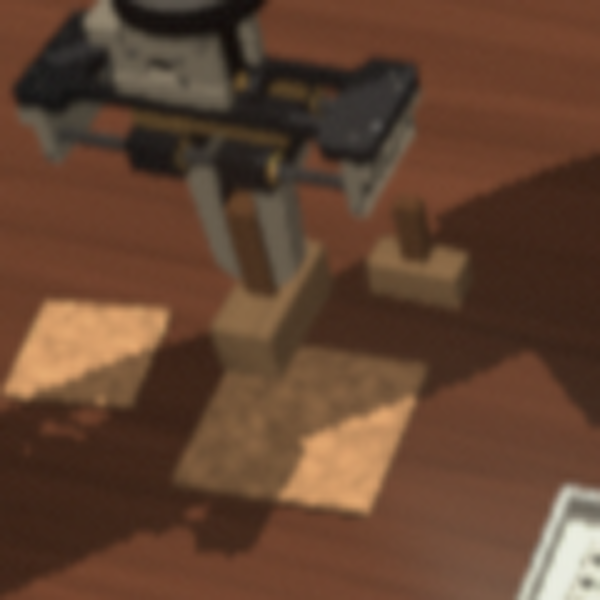

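The mallet is held level: the opening is 17.7 mm and the load 2.5 N. Next I carry it to a point in front of the right toe.

>>> carry_out([
  [[-0.5, 1.6, 0, 0], [-1, 3.2, 0, 0], [-1, 3.2, 0, 0], [-1, 3.2, 0, 0], [-1, 3.2, 0, 0], [-1, 3.2, 0, 0], [-1, 3.2, 0, 0], [-1, 3.2, 0, 0], [-1, 3.2, 0, 0], [-0.8, 1.6, 0, 0], [0, 0, 1.5, 0], [0, 0, 2, 0], [0, 0, 1.2, 0], [0, 0, 0.4, 0], [0, 0, 0, 0], [0, 0, 0, 0], [0, 0, 0, 0]],
])

```text
t: 7.25
tool_pos: [0.5561, -0.056, 0.0876]
orientation: [-0.052, 3.14, -0.0]
force: [0.4, -1.1, -2.7]
opening: 0.0176
```

```bash
python3 - <<'E'
from h import *
delta([.575,-.0546,.085],92.1)
s=robot.read_camera("scene");t=robot.read_camera("top")
a=cv2.resize(s[150:290,260:440],(720,560),interpolation=2)
cv2.imwrite("pics/r1.png",a[:,:,::-1]);cv2.imwrite("pics/r1t.png",cv2.resize(t[100:240,200:360],(640,560),interpolation=2)[:,:,::-1])
E
```

```text
t 7.25 pos [ 0.5561 -0.056   0.0876] yaw_y 91.90 roll needed -0.20 after roll cm [-1.89  0.07  0.26] F [ 0.4  -1.12 -2.69] tz dir [ 1.3e-03 -3.0e-04 -1.0e+00]
```

View pics/r1.png

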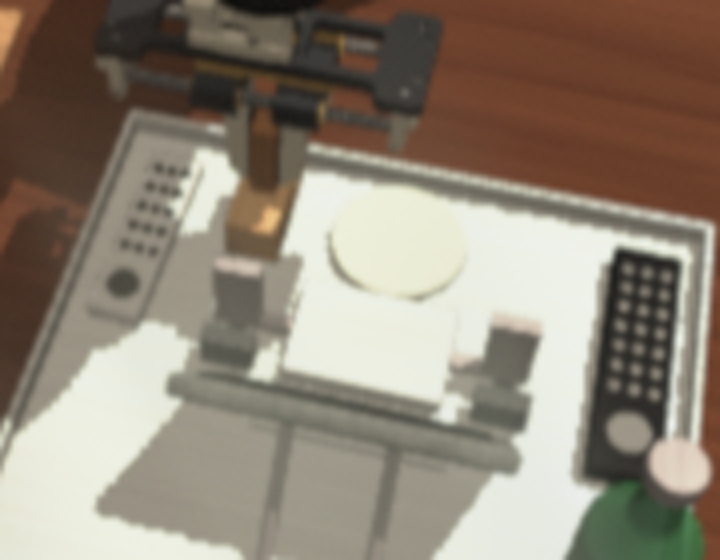

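View pics/r1t.png

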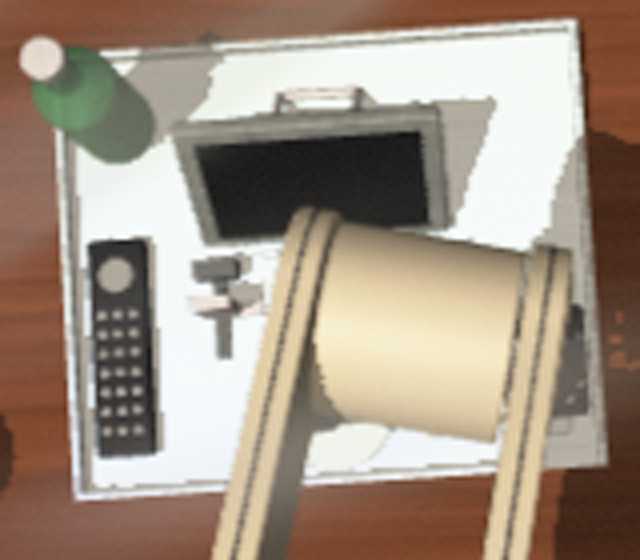

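Both views show the head facing the right toe squarely, and nothing has been disturbed. I move in to just short of contact, then push gently.

>>> carry_out([
  [[-0.6, 0.05, 0.1, 0], [-0.6, 0.05, 0.1, 0], [-0.3, 0, 0, 0], [0, 0, 0, 0], [0, 0, 0, 0]],
])

```text
t: 7.77
tool_pos: [0.5707, -0.0539, 0.0846]
orientation: [0.053, -3.141, -0.0]
force: [-0.4, 0.0, -2.7]
opening: 0.0177
```

>>> carry_out([
  [[-0.1, 0, 0, 0], [-0.1, 0, 0, 0], [-0.1, 0, 0, 0], [-0.1, 0, 0, 0], [-0.1, 0, 0, 0]],
])

```text
t: 8.18
tool_pos: [0.5755, -0.0538, 0.0847]
orientation: [-0.053, 3.141, -0.0]
force: [0.1, -0.4, -2.8]
opening: 0.0179
```

>>> carry_out([
  [[-0.1, 0, 0, 0], [-0.1, 0, 0, 0], [-0.1, 0, 0, 0]],
])

```text
t: 8.43
tool_pos: [0.5785, -0.0537, 0.0846]
orientation: [-0.053, 3.141, -0.0]
force: [0.2, -0.2, -2.7]
opening: 0.0176
```

>>> carry_out([
  [[-0.1, 0, 0, 0], [-0.1, 0, 0, 0]],
])

```text
t: 8.6
tool_pos: [0.5802, -0.0537, 0.0846]
orientation: [0.053, -3.14, 0.0]
force: [-5.4, -0.2, 0.5]
opening: 0.0178
```

>>> carry_out([
  [[-0.1, 0, 0, 0], [-0.1, 0, 0, 0]],
])

```text
t: 8.77
tool_pos: [0.5807, -0.0537, 0.0842]
orientation: [0.053, -3.137, -0.0]
force: [-10.1, -0.4, 2.9]
opening: 0.0177
```

>>> carry_out([
  [[-0.1, 0, 0, 0], [-0.1, 0, 0, 0]],
])

```text
t: 8.93
tool_pos: [0.5824, -0.0536, 0.0841]
orientation: [0.053, -3.136, -0.0]
force: [-10.3, -0.0, 3.5]
opening: 0.018
```

>>> carry_out([
  [[-0.1, 0, 0, 0], [-0.1, 0, 0, 0]],
])

```text
t: 9.1
tool_pos: [0.5844, -0.0535, 0.0841]
orientation: [0.053, -3.136, -0.0]
force: [-9.4, -0.5, 3.8]
opening: 0.0178
```

>>> carry_out([
  [[0.8, 0, 0, 0], [0.9, 0, 0, 0], [0, 2, 0, 0], [0, 3.5, 0, 0], [0, 4, 0, 0], [0, 4, 0, 0], [0, 2.5, 0, 0], [0, 1, 0, 0], [0, 0, 0, 0], [0, 0, 0, 0]],
])

```text
t: 9.93
tool_pos: [0.5637, 0.1158, 0.0847]
orientation: [-0.055, 3.141, -0.001]
force: [-0.0, -1.2, -2.8]
opening: 0.018
```

```bash
python3 - <<'E'
from h import *
delta([.570,.1155,.085],92.1)
s=robot.read_camera("scene")
a=cv2.resize(s[150:290,260:440],(720,560),interpolation=2)
cv2.imwrite("pics/l1.png",a[:,:,::-1])
E
```

```text
t 9.93 pos [0.5637 0.1158 0.0847] yaw_y 92.01 roll needed -0.09 after roll cm [-0.63 -0.05 -0.03] F [-0.01 -1.18 -2.81] tz dir [ 4.e-04 -5.e-04 -1.e+00]
```

View pics/l1.png

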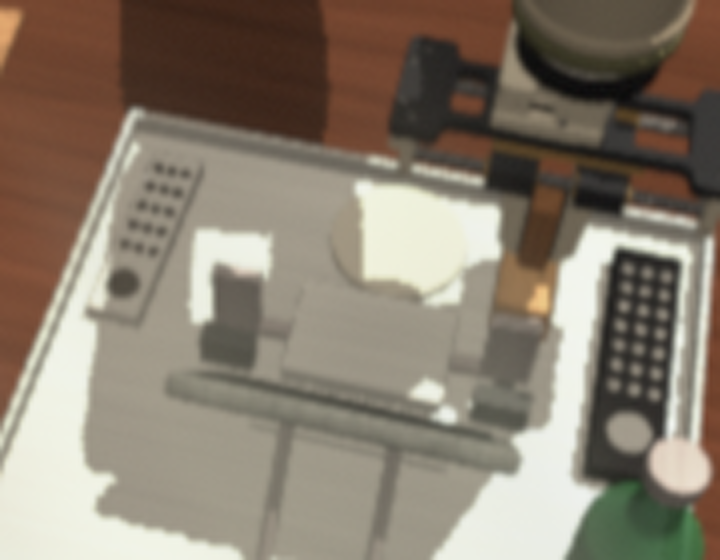

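The mallet is aligned with the left toe, and the right toe has clearly moved a little.

>>> carry_out([
  [[-0.2, 0, 0, 0], [-0.2, 0, 0, 0], [-0.1, 0, 0, 0], [-0.1, 0, 0, 0], [-0.1, 0, 0, 0]],
])

```text
t: 10.4
tool_pos: [0.5709, 0.1156, 0.0846]
orientation: [0.052, -3.141, 0.0]
force: [0.5, 1.2, -2.1]
opening: 0.0182
```

>>> carry_out([
  [[-0.1, 0, 0, 0], [-0.1, 0, 0, 0]],
])

```text
t: 10.57
tool_pos: [0.5717, 0.1158, 0.0843]
orientation: [0.053, -3.138, 0.001]
force: [-8.3, -2.6, 2.0]
opening: 0.0177
```

>>> carry_out([
  [[-0.1, 0, 0, 0], [-0.1, 0, 0, 0]],
])

```text
t: 10.73
tool_pos: [0.5729, 0.1161, 0.0841]
orientation: [0.053, -3.137, 0.001]
force: [-8.9, -1.5, 2.2]
opening: 0.0179
```

>>> carry_out([
  [[-0.1, 0, 0, 0], [-0.1, 0, 0, 0]],
])

```text
t: 10.9
tool_pos: [0.5749, 0.1162, 0.0841]
orientation: [0.053, -3.137, 0.001]
force: [-9.0, -0.7, 2.4]
opening: 0.0179
```

>>> carry_out([
  [[-0.1, 0, 0, 0], [-0.1, 0, 0, 0], [-0.1, 0, 0, 0], [-0.1, 0, 0, 0]],
])

```text
t: 11.23
tool_pos: [0.5787, 0.1167, 0.084]
orientation: [0.053, -3.137, -0.0]
force: [-10.1, 1.0, 2.5]
opening: 0.0179
```

>>> carry_out([
  [[-0.1, 0, 0, 0], [-0.1, 0, 0, 0], [-0.1, 0, 0, 0]],
])

```text
t: 11.48
tool_pos: [0.5816, 0.117, 0.0841]
orientation: [0.053, -3.136, -0.001]
force: [-9.8, 1.0, 3.1]
opening: 0.0179
```

>>> carry_out([
  [[0.7, 0, 0, 0], [0.9, 0, 0, 0], [0, -2, 0, 0], [0, -3.5, 0, 0], [0, -4, 0, 0], [0, -4, 0, 0], [0, -2.5, 0, 0], [0, -1.1, 0, 0], [0, 0, 0, 0], [0, 0, 0, 0]],
])

```text
t: 12.32
tool_pos: [0.5734, -0.0548, 0.0846]
orientation: [-0.051, 3.141, 0.001]
force: [-0.2, 0.9, -2.5]
opening: 0.0179
```

>>> carry_out([
  [[-0.3, 0, 0, 0], [-0.3, 0, 0, 0], [-0.1, 0, 0, 0], [-0.1, 0, 0, 0]],
])

```text
t: 12.65
tool_pos: [0.5818, -0.0535, 0.0847]
orientation: [-0.055, 3.141, 0.0]
force: [0.3, 0.0, -3.3]
opening: 0.0178
```

>>> carry_out([
  [[-0.1, 0, 0, 0], [-0.1, 0, 0, 0]],
])

```text
t: 12.82
tool_pos: [0.5836, -0.0541, 0.0846]
orientation: [0.054, -3.141, -0.0]
force: [-0.7, -0.7, -2.8]
opening: 0.0177
```

>>> carry_out([
  [[-0.1, 0, 0, 0], [-0.1, 0, 0, 0]],
])

```text
t: 12.98
tool_pos: [0.5845, -0.0542, 0.0844]
orientation: [0.053, -3.139, -0.001]
force: [-7.9, 0.5, 1.6]
opening: 0.0178
```

>>> carry_out([
  [[-0.1, 0, 0, 0], [-0.1, 0, 0, 0], [-0.1, 0, 0, 0], [-0.1, 0, 0, 0]],
])

```text
t: 13.32
tool_pos: [0.5877, -0.0542, 0.0841]
orientation: [0.053, -3.137, -0.001]
force: [-8.4, 0.4, 2.2]
opening: 0.0177
```

>>> carry_out([
  [[-0.1, 0, 0, 0], [-0.1, 0, 0, 0], [-0.1, 0, 0, 0], [-0.1, 0, 0, 0]],
])

```text
t: 13.65
tool_pos: [0.5914, -0.0542, 0.0841]
orientation: [0.053, -3.136, -0.001]
force: [-9.6, 1.0, 3.9]
opening: 0.0174
```

>>> carry_out([
  [[-0.1, 0, 0, 0], [-0.05, 0, 0, 0]],
])

```text
t: 13.82
tool_pos: [0.593, -0.0541, 0.0841]
orientation: [0.053, -3.136, -0.001]
force: [-10.0, -0.1, 3.4]
opening: 0.0178
```

>>> carry_out([
  [[0.9, 0, 0, 0], [1.5, 0, 0, 0], [0.3, 2, 0, 0], [0, 3.5, 0, 0], [0, 4, 0, 0], [0, 4, 0, 0], [0, 2.5, 0, 0], [0, 0.9, 0, 0], [0, 0, 0, 0], [0, 0, 0, 0]],
])

```text
t: 14.65
tool_pos: [0.5624, 0.1136, 0.0846]
orientation: [-0.055, 3.141, -0.001]
force: [1.3, -0.8, -2.4]
opening: 0.0178
```

```bash
python3 - <<'E'
from h import *
delta([.578,.1155,.085],92.1)
s=robot.read_camera("scene")
a=cv2.resize(s[150:290,260:440],(720,560),interpolation=2)
cv2.imwrite("pics/l2.png",a[:,:,::-1])
E
```

```text
t 14.65 pos [0.5624 0.1136 0.0846] yaw_y 92.00 roll needed -0.10 after roll cm [-1.57  0.14 -0.04] F [ 1.33 -0.82 -2.43] tz dir [ 1.e-04 -7.e-04 -1.e+00]
```

View pics/l2.png

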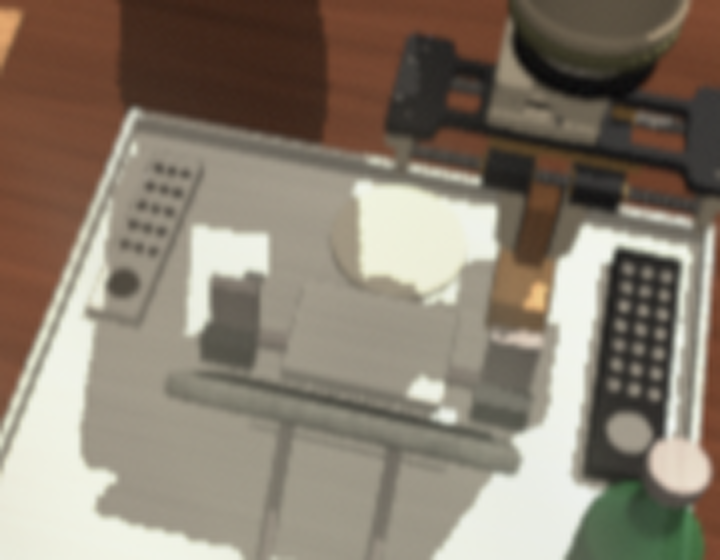

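Both toes have advanced, and the mallet is in line with the left toe again.

>>> carry_out([
  [[-0.4, 0.1, 0, 0], [-0.5, 0, 0, 0], [-0.5, 0, 0, 0], [-0.2, 0, 0, 0], [-0.1, 0, 0, 0], [-0.1, 0, 0, 0]],
])

```text
t: 15.2
tool_pos: [0.5805, 0.1151, 0.0845]
orientation: [0.052, -3.141, 0.0]
force: [0.7, -0.7, -2.7]
opening: 0.0174
```

>>> carry_out([
  [[-0.1, 0, 0, 0], [-0.1, 0, 0, 0], [-0.1, 0, 0, 0]],
])

```text
t: 15.45
tool_pos: [0.5817, 0.1154, 0.0842]
orientation: [0.053, -3.138, 0.001]
force: [-8.4, -0.6, 2.0]
opening: 0.0176
```

>>> carry_out([
  [[-0.1, 0, 0, 0], [-0.1, 0, 0, 0], [-0.1, 0, 0, 0]],
])

```text
t: 15.7
tool_pos: [0.5844, 0.1156, 0.0841]
orientation: [0.054, -3.137, 0.001]
force: [-8.9, -0.7, 2.4]
opening: 0.0177
```

>>> carry_out([
  [[-0.1, 0, 0, 0], [-0.1, 0, 0, 0], [-0.1, 0, 0, 0]],
])

```text
t: 15.95
tool_pos: [0.5872, 0.1159, 0.0841]
orientation: [0.053, -3.137, 0.0]
force: [-9.7, -0.1, 2.5]
opening: 0.0179
```

>>> carry_out([
  [[-0.05, 0, 0, 0], [-0.05, 0, 0, 0], [-0.05, 0, 0, 0]],
])

```text
t: 16.2
tool_pos: [0.5886, 0.116, 0.0841]
orientation: [0.053, -3.136, 0.0]
force: [-9.3, 0.0, 3.1]
opening: 0.0177
```

>>> carry_out([
  [[-0.05, 0, 0, 0], [-0.05, 0, 0, 0]],
])

```text
t: 16.37
tool_pos: [0.5895, 0.116, 0.0841]
orientation: [0.053, -3.136, 0.0]
force: [-10.3, 0.3, 3.1]
opening: 0.0177
```

>>> carry_out([
  [[-0.05, 0, 0, 0], [-0.05, 0, 0, 0]],
])

```text
t: 16.53
tool_pos: [0.5902, 0.1161, 0.0841]
orientation: [0.053, -3.136, 0.0]
force: [-12.2, 0.5, 4.7]
opening: 0.0178
```

>>> carry_out([
  [[-0.05, 0, 0, 0]],
])

```text
t: 16.62
tool_pos: [0.5903, 0.1161, 0.0839]
orientation: [0.053, -3.135, 0.0]
force: [-14.8, -0.4, 5.7]
opening: 0.0177
```

>>> carry_out([
  [[-0.05, 0, 0, 0]],
])

```text
t: 16.7
tool_pos: [0.5904, 0.1161, 0.0838]
orientation: [0.053, -3.134, 0.0]
force: [-17.6, -0.0, 6.8]
opening: 0.0182
```

The left toe is on its stop: the position has stalled and the force is rising. Now the right one.

>>> carry_out([
  [[0.7, 0, 0, 0], [1.4, 0, 0, 0], [0, -2, 0, 0], [0, -3.5, 0, 0], [0, -4, 0, 0], [0, -4, 0, 0], [0, -2.5, 0, 0], [0, -1, 0, 0], [0, 0, 0, 0], [0, 0, 0, 0]],
])

```text
t: 17.53
tool_pos: [0.5785, -0.0544, 0.0846]
orientation: [-0.051, 3.141, 0.001]
force: [-0.2, 0.8, -2.8]
opening: 0.0178
```

>>> carry_out([
  [[-0.4, 0, 0, 0], [-0.4, 0, 0, 0], [-0.3, 0, 0, 0], [-0.1, 0, 0, 0]],
])

```text
t: 17.87
tool_pos: [0.5912, -0.0532, 0.0847]
orientation: [-0.055, 3.141, 0.0]
force: [0.5, 1.0, -2.5]
opening: 0.0173
```

>>> carry_out([
  [[-0.1, 0, 0, 0], [-0.1, 0, 0, 0]],
])

```text
t: 18.03
tool_pos: [0.5926, -0.0537, 0.0845]
orientation: [0.054, -3.141, -0.0]
force: [0.2, 0.3, -2.0]
opening: 0.0177
```

>>> carry_out([
  [[-0.1, 0, 0, 0], [-0.1, 0, 0, 0]],
])

```text
t: 18.2
tool_pos: [0.5931, -0.0539, 0.0842]
orientation: [0.053, -3.138, -0.001]
force: [-8.5, 1.7, 2.1]
opening: 0.0177
```

>>> carry_out([
  [[-0.1, 0, 0, 0], [-0.1, 0, 0, 0]],
])

```text
t: 18.37
tool_pos: [0.5946, -0.0539, 0.084]
orientation: [0.053, -3.137, -0.001]
force: [-8.4, 1.4, 1.5]
opening: 0.018
```

>>> carry_out([
  [[-0.05, 0, 0, 0], [-0.05, 0, 0, 0]],
])

```text
t: 18.53
tool_pos: [0.5956, -0.0539, 0.0841]
orientation: [0.053, -3.137, -0.001]
force: [-8.4, 0.9, 1.1]
opening: 0.0175
```

>>> carry_out([
  [[-0.05, 0, 0, 0]],
])

```text
t: 18.62
tool_pos: [0.5961, -0.0538, 0.0841]
orientation: [0.053, -3.137, -0.001]
force: [-8.3, 1.2, 1.3]
opening: 0.0176
```

>>> carry_out([
  [[-0.05, 0, 0, 0]],
])

```text
t: 18.7
tool_pos: [0.5966, -0.0538, 0.0841]
orientation: [0.053, -3.137, -0.001]
force: [-8.8, 0.8, 2.0]
opening: 0.0178
```

>>> carry_out([
  [[-0.05, 0, 0, 0]],
])

```text
t: 18.78
tool_pos: [0.5968, -0.0538, 0.084]
orientation: [0.053, -3.136, -0.001]
force: [-10.2, -0.1, 3.9]
opening: 0.0177
```

>>> carry_out([
  [[-0.05, 0, 0, 0]],
])

```text
t: 18.87
tool_pos: [0.5969, -0.0539, 0.0839]
orientation: [0.053, -3.135, -0.001]
force: [-12.7, 0.8, 4.5]
opening: 0.0175
```

>>> carry_out([
  [[-0.05, 0, 0, 0]],
])

```text
t: 18.95
tool_pos: [0.5969, -0.0539, 0.0837]
orientation: [0.053, -3.134, -0.001]
force: [-15.0, 0.8, 5.8]
opening: 0.0178
```

The right toe is home too, stalled at x 0.5969 with 15 N. I go back and re-check the left one, in case pivoting moved it off its stop.

>>> carry_out([
  [[0.9, 0, 0, 0], [1.3, 0, 0, 0], [0.3, 2, 0, 0], [0, 3.5, 0, 0], [0, 4, 0, 0], [0, 4, 0, 0], [0, 2.5, 0, 0], [0, 1, 0, 0], [0, 0, 0, 0], [0, 0, 0, 0]],
])

```text
t: 19.78
tool_pos: [0.5693, 0.1149, 0.0846]
orientation: [-0.055, 3.141, -0.001]
force: [0.9, -0.5, -2.7]
opening: 0.0173
```

```bash
python3 - <<'E'
from h import *
delta([.588,.1155,.085],92.1)
E
```

```text
t 19.78 pos [0.5693 0.1149 0.0846] yaw_y 92.01 roll needed -0.09 after roll cm [-1.87 -0.01 -0.04] F [ 0.87 -0.47 -2.75] tz dir [ 1.e-04 -6.e-04 -1.e+00]
```

>>> carry_out([
  [[-0.5, 0, 0, 0], [-0.6, 0, 0, 0], [-0.5, 0, 0, 0], [-0.2, 0, 0, 0], [-0.1, 0, 0, 0]],
])

```text
t: 20.2
tool_pos: [0.589, 0.1149, 0.0846]
orientation: [-0.051, 3.141, -0.0]
force: [-0.4, 0.1, -2.7]
opening: 0.0174
```

>>> carry_out([
  [[-0.1, 0, 0, 0], [-0.1, 0, 0, 0]],
])

```text
t: 20.37
tool_pos: [0.5902, 0.1155, 0.0845]
orientation: [0.052, -3.141, 0.0]
force: [-4.6, -1.3, 0.3]
opening: 0.0177
```

>>> carry_out([
  [[-0.1, 0, 0, 0]],
])

```text
t: 20.45
tool_pos: [0.5903, 0.1156, 0.0843]
orientation: [0.053, -3.139, 0.0]
force: [-7.4, -1.1, 2.1]
opening: 0.018
```

>>> carry_out([
  [[-0.05, 0, 0, 0]],
])

```text
t: 20.53
tool_pos: [0.5903, 0.1156, 0.0842]
orientation: [0.053, -3.138, 0.001]
force: [-8.7, -1.6, 1.9]
opening: 0.0179
```

>>> carry_out([
  [[-0.05, 0, 0, 0], [-0.05, 0, 0, 0]],
])

```text
t: 20.7
tool_pos: [0.5904, 0.1157, 0.0841]
orientation: [0.053, -3.136, 0.001]
force: [-12.1, -1.7, 4.3]
opening: 0.0176
```

>>> carry_out([
  [[0.9, 0, 0, 0], [1.5, 0, 0, 0], [1.5, 0, -1, 0], [0, 0, -2, 0], [0, 0, -2, 0], [0, 0, -1, 0], [0, 0, 0, 0], [0, 0, 0, 0]],
])

```text
t: 21.37
tool_pos: [0.5543, 0.1146, 0.145]
orientation: [-0.053, 3.139, 0.0]
force: [-0.8, 0.5, -2.8]
opening: 0.0177
```

```bash
python3 - <<'E'
from h import *
delta([.4729,-.3452,.13],91.9)
E
```

```text
t 21.37 pos [0.5543 0.1146 0.145 ] yaw_y 91.94 roll needed 0.04 after roll cm [  9.67 -45.69   1.48] F [-0.81  0.47 -2.83] tz dir [ 1.7e-03  2.0e-04 -1.0e+00]
```

>>> carry_out([
  [[0.4, -1.7, 0, 0], [0.8, -3.8, 0, 0], [0.8, -3.8, 0, 0], [0.8, -3.8, 0, 0], [0.8, -3.8, 0, 0], [0.8, -3.8, 0, 0], [0.8, -3.8, 0, 0], [0.8, -3.8, 0, 0], [0.8, -3.8, 0, 0], [0.8, -3.8, 0, 0], [0.8, -3.8, 0, 0], [0.8, -3.8, 0, 0], [0.5, -2.2, 1, 0], [0, 0, 0.5, 0], [0, 0, 0, 0], [0, 0, 0, 0], [0, 0, 0, 0], [0, 0, 0, 0]],
])

```text
t: 22.87
tool_pos: [0.4727, -0.3444, 0.1297]
orientation: [-0.055, 3.141, 0.0]
force: [0.1, -0.5, -1.6]
opening: 0.0179
```

```bash
python3 - <<'E'
from h import *
delta([.4729,-.3452,.064],91.9)
s=robot.read_camera("scene")
cv2.imwrite("pics/p1.png",cv2.resize(s[80:200,180:300],(600,600),interpolation=2)[:,:,::-1])
E
```

```text
t 22.87 pos [ 0.4727 -0.3444  0.1297] yaw_y 92.02 roll needed 0.12 after roll cm [-0.02 -0.08  6.57] F [ 0.13 -0.5  -1.58] tz dir [ 1.e-04  2.e-04 -1.e+00]
```

View pics/p1.png

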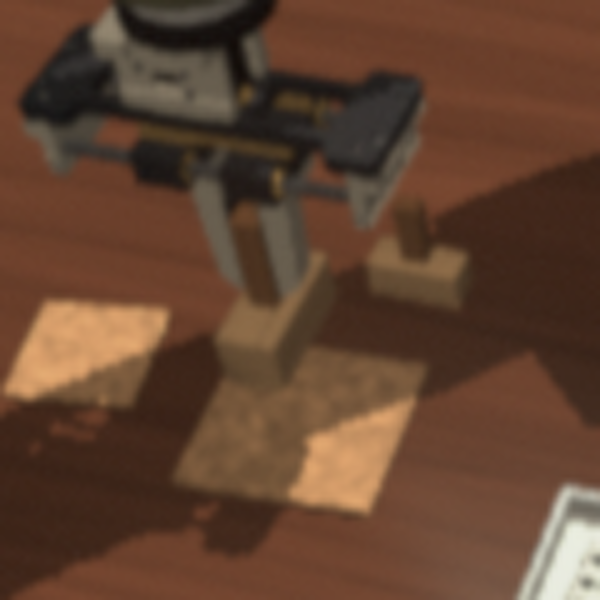

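The mallet still sits level in the jaws, above the pad. I lower it.

>>> carry_out([
  [[0, -0.05, 2, 0], [0, 0, 2, 0], [0, 0, 1.3, 0], [0, 0, 0.5, 0], [0, 0, 0.3, 0], [0, 0, 0.1, 0], [0, 0, 0, 0], [0, 0, 0, 0]],
])

```text
t: 23.58
tool_pos: [0.4729, -0.3465, 0.0688]
orientation: [-0.053, 3.14, -0.002]
force: [0.4, 0.1, -2.5]
opening: 0.018
```

>>> carry_out([
  [[0, 0, 0.1, 0], [0, 0, 0, 0]],
])

```text
t: 23.75
tool_pos: [0.4726, -0.3463, 0.0673]
orientation: [-0.053, 3.14, -0.001]
force: [-0.7, 0.5, -2.1]
opening: 0.0178
```

>>> carry_out([
  [[0, 0.1, 0.2, 0], [0, 0, 0.1, 0], [0, 0, 0, 0]],
])

```text
t: 24.0
tool_pos: [0.472, -0.3448, 0.0633]
orientation: [0.053, -3.141, -0.001]
force: [-0.9, -0.3, -2.3]
opening: 0.0174
```

>>> carry_out([
  [[0, 0, 0.05, 0], [0, 0, 0.05, 0], [0, 0, 0, 0]],
])

```text
t: 24.25
tool_pos: [0.4722, -0.345, 0.0627]
orientation: [-0.053, 3.141, -0.0]
force: [0.2, 0.1, -3.2]
opening: 0.0178
```

>>> carry_out([
  [[0, 0, 0.05, 0], [0, 0, 0.03, 0], [0, 0, 0, 0]],
])

```text
t: 24.5
tool_pos: [0.4722, -0.3451, 0.0626]
orientation: [-0.053, 3.141, -0.0]
force: [-2.9, 2.2, 5.8]
opening: 0.0176
```

>>> carry_out([
  [[0, 0, 0.05, 0], [0, 0, 0, 0]],
])

```text
t: 24.67
tool_pos: [0.4723, -0.3451, 0.0627]
orientation: [-0.053, 3.141, -0.0]
force: [-4.9, 4.3, 8.5]
opening: 0.0179
```

The mallet is on the pad: z matches the original 0.0626 and the load has transferred. I ease off slightly, open, and retreat.

>>> carry_out([
  [[0, 0, -0.1, 0], [0, 0, 0, 0]],
])

```text
t: 24.83
tool_pos: [0.4724, -0.3452, 0.0626]
orientation: [-0.053, 3.141, -0.001]
force: [-0.3, 0.5, -0.3]
opening: 0.0181
```

>>> carry_out([
  [[0, 0, 0, 0], [0, 0, 0, 0], [0, 0, 0, 0], [0, 0, 0, 0], [0, 0, 0, 0], [0, 0, 0, 0], [0, 0, 0, 0], [0, 0, 0, 0], [0, 0, 0, 0], [0, 0, 0, 0], [0, 0, 0, 0], [0, 0, 0, 0]],
], claw=9.3)

```text
t: 25.83
tool_pos: [0.4722, -0.345, 0.0623]
orientation: [0.053, -3.141, -0.0]
force: [0.8, 0.2, -0.1]
opening: 0.0912
```

>>> carry_out([
  [[0, 0, -0.5, 0], [0, 0, -1, 0], [0, 0, -2, 0], [0, 0, -2.5, 0], [0, 0, -3, 0], [0, 0, -3, 0], [0, 0, -2, 0], [0, 0, 0, 0]],
])

```text
t: 26.5
tool_pos: [0.4746, -0.347, 0.21]
orientation: [-0.053, 3.133, -0.011]
force: [0.1, -0.3, 0.1]
opening: 0.0931
```

>>> carry_out([
  [[2, -2, 0, 0], [2, -2, 0, 0], [0, -4, 0, 0], [0, -4, 0, 0], [0, -4, 0, 0], [0, -4, 0, 0], [0, -2, 0, 0], [0, 0, 0, 0], [0, 0, 0, 0]],
])

```text
t: 27.25
tool_pos: [0.439, -0.5668, 0.2014]
orientation: [0.05, -3.141, -0.002]
force: [-0.1, 0.4, 0.5]
opening: 0.093
```

```bash
python3 - <<'E'
from h import *
t=robot.read_camera("top");s=robot.read_camera("scene");S=robot.read_state();print(S["t"],S["tool_pos"],S["opening"])
cv2.imwrite("pics/e_top.png",t[:,:,::-1]);cv2.imwrite("pics/e_scene.png",s[:,:,::-1])
t=t[:,:,::-1];s=s[:,:,::-1]
cv2.imwrite("pics/e1.png",np.hstack([cv2.resize(t[190:275,380:480],(400,340),interpolation=2),cv2.resize(s[110:190,175:285],(400,340),interpolation=2)]))
cv2.imwrite("pics/e2.png",cv2.resize(t[98:228,208:358],(690,598),interpolation=2))
cv2.imwrite("pics/e3.png",cv2.resize(s[175:335,245:445],(740,592),interpolation=2))
E
```

```text
27.35 [ 0.43978109 -0.56530497  0.20217216] 0.09287602328477626
```

View pics/e1.png

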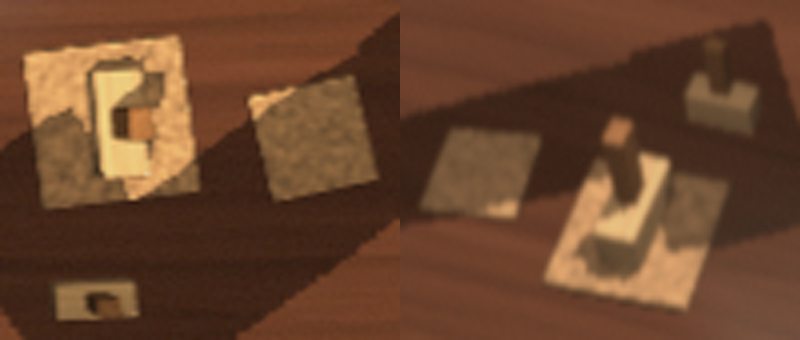

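View pics/e2.png

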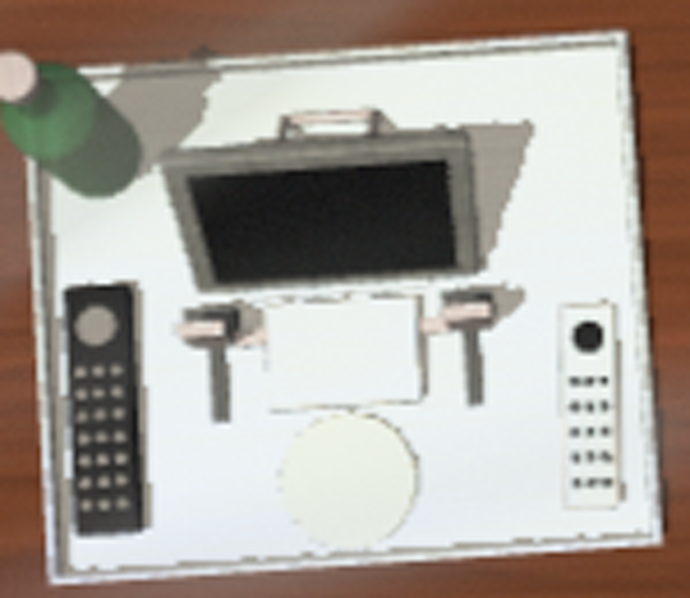

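View pics/e3.png

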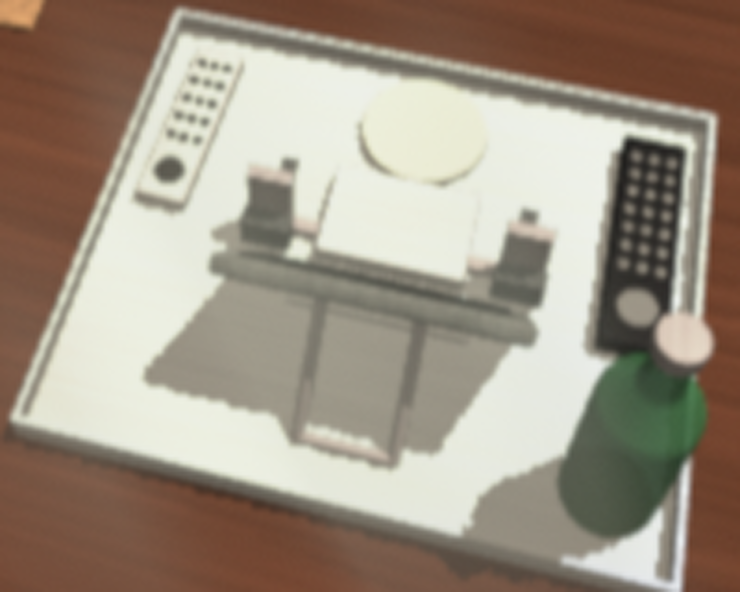

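The final pictures show three things:
- **Mallet:** it stands upright in the middle of the large pad, at about crop (120,125) in the top view.
- **Toes:** both sit against their dark stops, with top-view front edges at about (202,335) and (468,318).
- **Bystanders:** the remotes, coaster and bottle are unchanged.

```bash
python3 - <<'E'
from h import *
K=lambda x,y:((x+.5)/4.6-.5+208,(y+.5)/4.6-.5+98)
th=np.radians(2.14)
for p in((202,336),(468,320)):
    d=ray("top",K(*p),.066)[:2]-[.6541,.033];print("toe front tray x mm",1000*(np.cos(th)*d[0]+np.sin(th)*d[1]))
print(robot.close_job())
E
```

```text
toe front tray x mm -19.719299095760718
toe front tray x mm -21.133456171492394
the job is handed in; nothing more can be done
None
```

The rail is home: both toes rest against their stops, and the mallet stands upright on the middle of the large cork pad, released. I handed the job in at about 27 s of the 72 s allowed.

- **Pushing:** I gripped the larger mallet and pushed the toes in turn: right, left, right, left, right. One end was never more than about 7 mm ahead of the other by my estimate. Toe pushes took 8–10 N. The highest force I read was 17.6 N along the push (about 20 N if the upward part is counted), as the left toe met its stop. Forces were only read at the end of each short step.
- **Stops reached:** Each toe stopped moving while the force kept rising, the left at 17.6 N and the right at 15 N. I re-pressed the left toe afterwards and it had not moved off its stop.
- **Final camera check:** The toe fronts measured about −19.7 mm (left) and −21.1 mm (right) in the tray frame, against −20 mm at home. That 1.4 mm spread is within the picture's accuracy, and the stalls at the stops say both are home.
- **Bystanders:** The remotes, coaster and bottle look unchanged. I did not re-check the bowl in the final pictures; the arm stayed well away from it.

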